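# Thread the jar cap, screw it down and slide the jar to the far end

### The arm

A 6-joint arm with a two-finger parallel gripper is mounted at the origin on a cart in front of the work surface, level with it; the furniture and walls round the work are solid. World frame = base frame: x ahead of the robot, y to its left, z up, the work surface at z = 0. Lengths are in m, angles in rad, forces in N, time in s.
With the tool pointing down it reaches from about 0.3 to 0.775 m from the base axis. Payload 14.6 kg.
Tool frame: the origin (TCP) lies midway between the tips of the shut fingers; the grasp point (between the pads) lies 19 mm behind it (ctrl.pinch_z is the distance from the TCP to the grasp point, in m); z points along the fingers, y is the line along which they close (so a half turn about z gives the same grasp; the last joint's range is limited). The gripper opens to 94 mm and grips with 3 to 60 N. Pads are 16 mm wide; open, the fingers measure 119 mm over their backs; the gripper's body (75 mm by 177 mm) begins 78 mm behind the grasp point.
Start: joints at [1.116, 0.3, 1.521, -0, 1.321, -0.067], TCP at [0.208, 0.509, 0.205] pointing down, gripper open.
Joint ranges: [-3.03, 3.03], [-0.79, 2.21], [0.23, 2.52], [-1.04, 4.18], [0, 3.07], [-2.55, 2.55]. Speed limits (rad/s): [2.22, 2.22, 2.57, 3.14, 3.14, 3.14].

### API

Orientations are given as [roll, pitch, yaw] about the fixed x, y, z axes, in that order (R = Rz(yaw) Ry(pitch) Rx(roll)).
In Python, from station import ctrl gives the robot as it stands.
- The arm moves only by the tool jog_arm, never from a script. Its argument "motion" is a list of rows, each a list of 7 numbers: the shift along the tool's x, y, z in m, then the turn, a rotation vector about the tool's x, y, z in rad, then the opening, from -1 (shut) to 1 (fully open). In form: [[tx, ty, tz, rx, ry, rz, gripper], ...]. A call has 1 to 5 rows; each row shifts and turns the commanded pose from where the row before left it, along the tool's axes as they then stand; what a row does not reach is not made up. A row lasts 1/10 s, in which the tool goes at most 50 mm and 8.59 degrees, less where a joint would pass 70% of its speed; a pose out of reach is approached as far as the arm can. A call is refused whole if a number of a shift passes 0.05 or a number of a turn 0.15, either way. A call with a gripper value outside its range is refused whole. The fingers move at their own pace and stop on an object; "squeeze" is the grip in N (left out, the last holds). Time passes only in rows, so rows that do not move let the fingers close. It gives the time, the measured TCP pose, the force, the opening and the grip force at its end, in the units of the state.
- ctrl.get_obs(): the state, without advancing time (a new reading comes with each control period).
- ctrl.camera(name): name is "side" or "top"; returns the picture (400x640x3 uint8, red, green, blue); there is no depth.
- ctrl.camera_model(name): a dict with "intrinsics" (3x3 intrinsics, pixels), "rvec" (rotation vector, rad) and "tvec" (3), from world to camera coordinates, as OpenCV has them. Camera axes: x right, y down, z forward; pixel columns grow to the right and rows downward; lengths in m; the calibration is good to about 2 mm. A picture is of the moment at which its call begins. camera_model takes no time and is no camera call.
- ctrl.hand_in(): hands the job in; it is judged then, once.
The state is a dict: "time_s": time; "qpos": joint angles; "joint_vel": joint speeds; "tau": joint torques, N m; "ee_pos": TCP position; "eef_rot": TCP orientation; "force": force on the tool from outside, world axes, zero at the start; "moment": the same for the moment, N m; "grip_width": finger opening in m; "grip_force": force on a finger pad.
Only numpy, scipy, OpenCV 4.12 (cv2) and the standard library are available. Lean on these libraries where they do the work, as an engineer would, in place of code of your own. Each camera call takes 0.05 s, during which the arm holds its last target. There are 200 camera calls.

### The job

The cap has only been set loosely on the sample jar. Without lifting the cap off, turn it backwards (counterclockwise) until its thread drops into place, then screw it fully down clockwise while the jar stays at its starting end of the slide; finally slide the closed jar along to the other end, fully home against the tall end plate with the two rubber buffers, and let go. Leave the other things on the bench where they are.

Things in the scene. Friction and masses are not known exactly. Their poses are not given: they have to be found in the camera images.
- slide: fixed aluminium sample slide on the bench, 110 mm wide (its x), 320 mm long (its y); origin under its centre. The jar's carriage rides along it. At its +y end (start) a low end plate, 27 mm high; at its -y end (goal) a tall end plate, 43 mm high, with two rubber buffers.
- carriage (a joint): travel of the carriage with the jar, m: 0 at the start (+y end of the slide), 0.16 fully home at the -y end against its stop; grows toward the slide's -y. It slides stiffly (2.5 N friction) and stays where it is left; it can neither lift nor turn.
- jar_base (a point): wide-mouthed amber glass jar, 76 mm across, fixed upright on the carriage, axes parallel to the slide's; this point is the centre of its underside, 28 mm above the bench. Shoulder at 58 mm, threaded neck (48 mm across, 59 mm over the threads) up to 86 mm above this point.
- neck_top (a point): centre of the jar's mouth, 86 mm above the jar's underside. The neck has three equal threads, every 120 degrees: each has a gap where a lug of the cap drops in, then a groove that falls clockwise to a stop. Upright stops beside the gaps keep a cap lying on top of the threads from turning on clockwise, and halt it at the gap when it is turned backwards.
- cap: loose grey screw cap, 70 mm across, 56 mm high with its grip bar, about 0.12 kg, three lugs inside; origin on its axis at the lower rim, z up; flat top at 30 mm. Height of its origin above the jar's underside: about 77 mm lying loosely on the threads (start), 67 mm once dropped into the thread, 62 mm screwed fully down.
- grip_bar (a point): centre of the upright grip bar on the cap, 43 mm above the cap's origin; bar 60 mm long (cap's x), 16 mm wide, from 30 to 56 mm above the cap's origin. The cap drops by its own weight if the fingers embrace the bar without clamping it, or if it is pressed down lightly.
- lug (a point): a lug inside the cap's rim, 29 mm from its axis on the cap's x. At the start the cap must be turned backwards (counterclockwise from above) 25 to 75 degrees to drop; its yaw relative to the jar is then within 8 degrees of 0. Held hard against the stop it may hang; easing the turn or the grip lets it fall. From there it screws down clockwise about 74 degrees to a firm stop.
- wash_bottle: bystander: wash bottle with a red spout cap, 70 mm across, 165 mm high, behind the slide; origin at the centre of its underside
- upturned_beaker: bystander: glass beaker standing upside down, 66 mm across, 91 mm high, behind the slide; origin under its centre
- filter_box: bystander: small card box 70 x 70 x 32 mm, to the right of the slide; origin under its centre
- glass_bottle: bystander: stoppered glass bottle, 68 mm across, 154 mm high, to the left of the slide; origin under its centre
- pen: bystander: pen 130 mm long (its y), 10 mm thick, in front of the slide; origin under its centre
There are look-alikes about, which are no part of the job. What is shaped like the cap but blue is not meant.

How it is judged:
By the outcome, as a careful person would: the job done as asked, in the order asked, and still so for the second after the job is handed in, with the robot touching nothing.
It also fails if it takes over 48 s, if anything falls off the work surface, if the arm or the gripper's body presses on something with over 40 N, if the wrist force passes 120 N, or if a joint passes its speed limit or range.

## Working session

There is one attempt and no reset: what is moved stays moved. The work goes in short steps, Python scripts to look and compute and a tool call to move; the robot and the scene stay as the last step left them, time stands still between calls to the robot, and variables do not carry over. Pictures are saved under pics/ and viewed, at most 10 in all, crops included, and the job is handed in when it is done.

Besides the shell and the picture viewer there is one more tool, called as name(argument=value, ...), one argument or row to a line, values as JSON. jog_arm: Moves the arm, as the interface text tells. Its arguments: {"type":"object","properties":{"motion":{"type":"array"},"squeeze":{"type":"number"}},"required":["motion"]}

```bash
mkdir -p pics; ls; python3 - <<'E'
from station import ctrl
import cv2
for n in("top","side"):
    cv2.imwrite(f"pics/{n}0.png",cv2.cvtColor(ctrl.camera(n),cv2.COLOR_RGB2BGR))
    m=ctrl.camera_model(n);R=cv2.Rodrigues(m["rvec"])[0];print(n,m["intrinsics"],-R.T@m["tvec"],R)
o=ctrl.get_obs();print(o["ee_pos"],o["eef_rot"],o["grip_width"],o["time_s"])
E
```

```text
pics
top [[423.07980964   0.         312.56888153]
 [  0.         423.07980964 193.71612463]
 [  0.           0.           1.        ]] [0.35890028 0.01683798 1.4332101 ] [[-0.01591462 -0.99977863 -0.01376285]
 [-0.99314476  0.0174002  -0.11558855]
 [ 0.11580244  0.01182895 -0.99320183]]
side [[405.13905227   0.         322.16365552]
 [  0.         405.13905227 202.86733826]
 [  0.           0.           1.        ]] [0.43675234 0.79163433 0.74715568] [[-0.98979984 -0.14187439  0.01295923]
 [-0.09798453  0.611909   -0.78483527]
 [ 0.10341816 -0.77809963 -0.61956893]]
[0.2078728  0.50895568 0.20494787] [-3.14055909e+00 -8.27807888e-05  2.75380269e+00] 0.09394084156150205 0.1
```

View pics/top0.png

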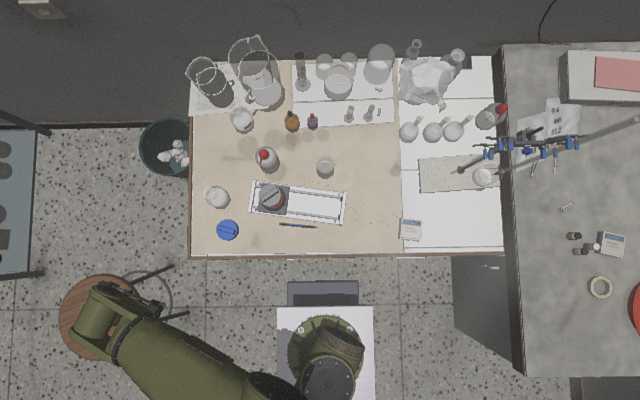

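View pics/side0.png

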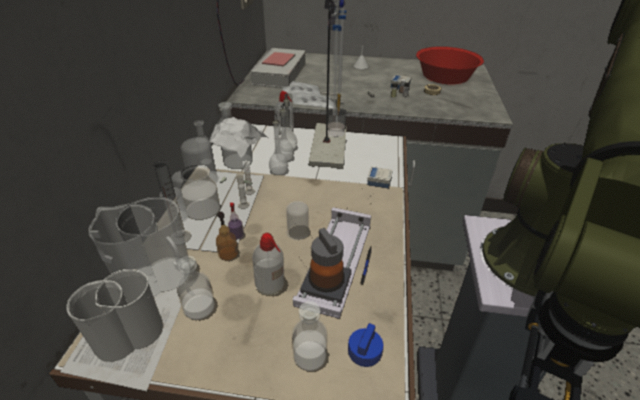

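The top view shows the slide around (298,203). The grey cap sits on the amber jar at about (272,197), at the left (+y) end. The side view shows the same cap at (327,245). There are two cap-like things: the grey one on the jar at top (272,197), and the blue one on the bench at (227,230). The grey one on the amber jar fits the description. I'll confirm it in an enlarged crop.

```bash
python3 - <<'E'
import cv2,numpy as np
t=cv2.imread("pics/top0.png")[165:240,210:360];s=cv2.imread("pics/side0.png")[200:320,270:400]
t=cv2.resize(t,(780,390),interpolation=cv2.INTER_CUBIC)[:, :430]
s=cv2.resize(s,None,fx=2.8,fy=3.25,interpolation=cv2.INTER_CUBIC)
t=cv2.resize(cv2.imread("pics/top0.png")[170:230,240:350],(440,240),interpolation=cv2.INTER_CUBIC)
s=cv2.resize(cv2.imread("pics/side0.png")[205:315,290:380],(360,440),interpolation=cv2.INTER_CUBIC)
c=np.zeros((440,800,3),np.uint8);c[:240,:440]=t;c[:,440:]=s
cv2.imwrite("pics/crop.png",c)
E
```

```text
(no output)
```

View pics/crop.png

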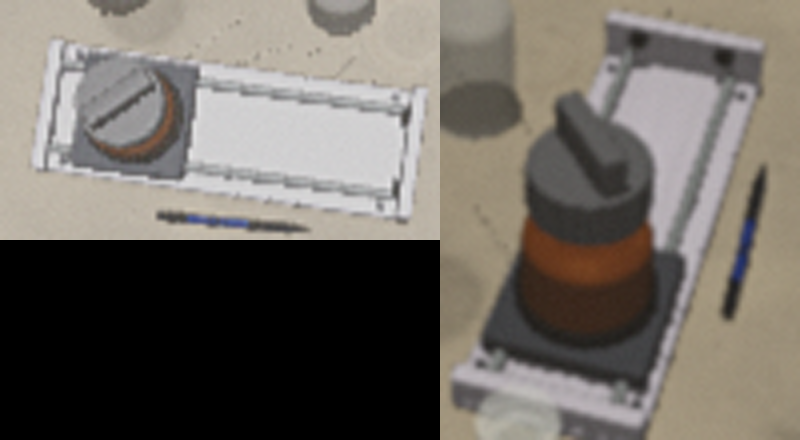

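The crop confirms it: a grey cap with a grip bar on the amber jar, at the low-plate end of the slide. The cap-top disc centre is at top px (270,195). The dark near side of the bar runs (262.5,202.5)–(279,192). In the side view the bar top runs (322,229)–(334,246). The tall plate with its buffers is at the right in the top view.

```bash
cat >h.py <<'E'
from station import ctrl
import cv2,numpy as np
def ray(n,uv):
    m=ctrl.camera_model(n);R=cv2.Rodrigues(np.array(m["rvec"]))[0]
    p=cv2.undistortPoints(np.array([[uv]],float),np.array(m["intrinsics"]),None)[0,0]
    return -R.T@np.ravel(m["tvec"]),R.T@np.r_[p,1]
def pl(n,uv,z):
    c,d=ray(n,uv);return c+d*(z-c[2])/d[2]
E
python3 - <<'E'
from h import *
T=lambda x,y:(x/4+240-.4,y/4+170-.4)
S=lambda x,y:((x-440)/4+290-.4,y/4+205-.4)
np.set_printoptions(precision=4,suppress=True)
print("disc top",pl("top",T(120,100),.135)," side",pl("side",S(590,170),.135))
a,b=pl("top",T(90,130),.14),pl("top",T(155,86),.14);print("darkline",a,b,np.degrees(np.arctan2(*(a-b)[1::-1])))
a,b=pl("side",S(567,95),.161),pl("side",S(617,163),.161);print("bar side",a,b,(a+b)/2,np.degrees(np.arctan2(*(b-a)[1::-1])))
a,b=pl("top",T(36,168),.027),pl("top",T(60,40),.027);print("left plate",a,b)
a,b=pl("top",T(412,216),.043),pl("top",T(427,90),.043);print("right plate",a,b)
a,b=pl("top",T(72,162),.028),pl("top",T(187,179),.028);print("carriage near edge",a,b,np.degrees(np.arctan2(*(a-b)[1::-1])))
# masks: bar's dark line
g=cv2.cvtColor(cv2.imread("pics/top0.png"),cv2.COLOR_BGR2GRAY)
print(g[183:210,258:286])
E
```

```text
disc top [0.5098 0.1652 0.135 ]  side [0.5068 0.1726 0.135 ]
darkline [0.4864 0.1879 0.14  ] [0.5197 0.1376 0.14  ] 123.45377397006418
bar side [0.5237 0.1438 0.161 ] [0.4907 0.1917 0.161 ] [0.5072 0.1677 0.161 ] 124.58657143068399
left plate [0.4665 0.248  0.027 ] [0.5741 0.2279 0.027 ]
right plate [ 0.4207 -0.0635  0.043 ] [ 0.5244 -0.0784  0.043 ]
carriage near edge [0.4709 0.2178 0.028 ] [0.4551 0.1219 0.028 ] 80.63505123626919
[[212 140 141 172 131 136 132 151 148 140 140 148 172 176 199 200 195 182
  173 168 170 163 180 178 180 178 182 181]
 [208 135 112 134 108 108 107 116 110 126 136 146 154 154 161 154 156 142
  153 174 177 199 201 198 171 169 170 175]
 [171 157 150 114 111 111 118 144 139 147 147 150 146 145 146 142 136 125
  133 138 137 150 150 153 139 155 176 175]
 [151 171 176 120 118 133 140 150 150 148 149 150 149 151 152 148 145 135
  131 124 117 117 115 117 116 124 141 136]
 [126 138 133 113 138 149 151 152 149 145 151 150 151 152 145 124 135 133
  116 123 106  98 112 116 116 114 117 115]
 [198 199 185 140 147 149 146 146 148 147 150 148 151 149 132 127 140 147
  121
[... 1795 characters left out ...]
144 117 113 112  88 114 138 155 150 150 155 155 154 157 156 155 142 120
   99  90  91  93  87  73  74  72  81 115]
 [136 115 115 118  86  84 106 110 119 142 149 154 158 146 127 113 101  80
   85  94  98  90  78  81  77  80 110 119]
 [114 114 118 117 109  87  75  94  92 102 110 124 113 100  97  89  88  91
   98  96  84  77  70  74  81 112 119 121]
 [118 113 119 119 119 116  85  87  75  82  88  96  94  87  94  98  98  93
   89  81  73  75  74  80 111 123 122 114]
 [117 115 119 115 115 119 112  94  78  76  79  74  78  84  87  85  78  86
   78  67  73  67  75 109 124 121 120 112]
 [117 116 119 117 119 120 122 114 110  80  73  75  72  77  69  76  64  68
   62  69  75  81 109 123 123 118 118 107]]
```

jog_arm(
  motion=[
    [-0.04,-0.02,0,0,0,0,1],
    [-0.04,-0.02,0,0,0,0,1],
    [-0.04,-0.02,0,0,0,0,1],
    [-0.04,-0.02,0,0,0,0,1],
    [-0.04,-0.02,0,0,0,0,1],
  ],
)

```text
time_s: 0.6
ee_pos: [0.3561, 0.3394, 0.2053]
eef_rot: [-3.141, -0.0, 2.754]
force: [0.3, 0.8, 0.7]
grip_width: 0.0941
grip_force: 0.0
```

jog_arm(
  motion=[
    [-0.04,-0.02,0,0,0,0,1],
    [-0.04,-0.02,0,0,0,0,1],
    [-0.04,-0.02,0,0,0,0,1],
    [-0.04,-0.02,0,0,0,0,1],
    [-0.04,-0.02,0,0,0,0,1],
  ],
)

```text
time_s: 1.1
ee_pos: [0.5035, 0.1711, 0.2053]
eef_rot: [-3.141, -0.0, 2.754]
force: [0.1, 0.8, -0.1]
grip_width: 0.0937
grip_force: 0.0
```

jog_arm(
  motion=[
    [0,0,0,0,0,0.12,1],
    [0,0,0,0,0,0.12,1],
    [0,0,0,0,0,0.12,1],
    [0,0,0,0,0,0.12,1],
    [0,0,0,0,0,0.11,1],
  ],
)

```text
time_s: 1.6
ee_pos: [0.5025, 0.1727, 0.2051]
eef_rot: [-3.141, -0.0, 2.159]
force: [-0.3, -0.1, 0.1]
grip_width: 0.0942
grip_force: 0.0
```

jog_arm(
  motion=[
    [-0.007,0.002,0.02,0,0,0,1],
    [0,0,0.02,0,0,0,1],
    [0,0,0,0,0,0,1],
  ],
)

```text
time_s: 1.9
ee_pos: [0.5071, 0.1677, 0.1629]
eef_rot: [-3.137, -0.002, 2.164]
force: [-0.8, 0.1, 0.1]
grip_width: 0.0939
grip_force: 0.0
```

```bash
cat >>h.py <<'E'
def snap(name,tb=(230,160,350,240),sb=(280,190,400,320)):
    t=ctrl.camera("top");s=ctrl.camera("side")
    t=t[tb[1]:tb[3],tb[0]:tb[2]];s=s[sb[1]:sb[3],sb[0]:sb[2]]
    t=cv2.resize(t,None,fx=3,fy=3,interpolation=2);s=cv2.resize(s,None,fx=3,fy=3,interpolation=2)
    c=np.zeros((max(len(t),len(s)),t.shape[1]+s.shape[1],3),np.uint8);c[:len(t),:t.shape[1]]=t;c[:len(s),t.shape[1]:]=s
    cv2.imwrite(f"pics/{name}.png",c[:,:,::-1])
E
python3 -c "
from h import *
snap('a')"
```

```text
(no output)
```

View pics/a.png

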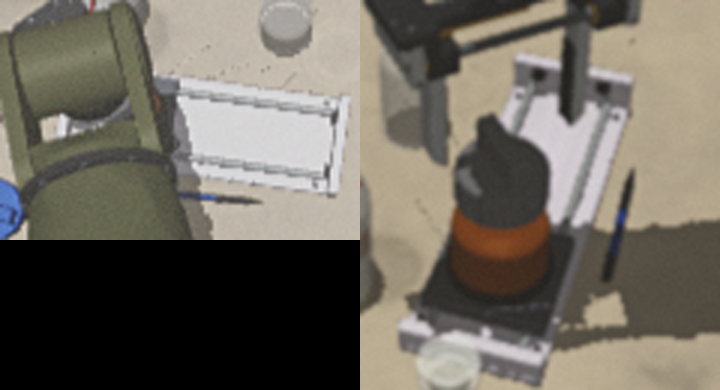

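The fingers straddle the bar. Their tips are at (437,160) and (572,120) in the crop, with the bar top at about (493,140). Next I lower and close.

jog_arm(
  motion=[
    [0,0,0.012,0,0,0,1],
    [0,0,0.01,0,0,0,1],
    [0,0,0,0,0,0,-1],
    [0,0,0,0,0,0,-1],
    [0,0,0,0,0,0,-1],
  ],
  squeeze=8,
)

```text
time_s: 2.5
ee_pos: [0.5084, 0.1681, 0.1438]
eef_rot: [3.141, 0.0, 2.164]
force: [-0.2, -0.5, 0.2]
grip_width: 0.0735
grip_force: 0.0
```

jog_arm(
  motion=[
    [0,0,0,0,0,0,-1],
    [0,0,0,0,0,0,-1],
    [0,0,0,0,0,0,-1],
    [0,0,0,0,0,0,-1],
    [0,0,0,0,0,0,-1],
  ],
)

```text
time_s: 3.0
ee_pos: [0.5082, 0.1681, 0.1435]
eef_rot: [3.142, 0.0, 2.164]
force: [-0.2, 0.2, 0.3]
grip_width: 0.0332
grip_force: 0.0
```

jog_arm(
  motion=[
    [0,0,0.002,0,0,0,-1],
    [0,0,0,0,0,0,-1],
    [0,0,0,0,0,0,-1],
    [0,0,0,0,0,0,-1],
    [0,0,0,0,0,0,-1],
  ],
)

```text
time_s: 3.5
ee_pos: [0.5082, 0.1681, 0.1414]
eef_rot: [-3.141, -0.0, 2.164]
force: [-0.4, -0.2, -1.4]
grip_width: 0.0157
grip_force: 8.0
```

```bash
python3 -c "
from h import *
o=ctrl.get_obs();print(o['moment'],o['force'],o['grip_width'],o['grip_force'])"
```

```text
[-0.05681684  0.06042464  0.06456029] [-0.41411815 -0.1934406  -1.38306068] 0.015742214147274832 7.996616810560226
```

jog_arm(
  motion=[
    [0,0,0,0,0,-0.1,-1],
    [0,0,0,0,0,-0.1,-1],
    [0,0,0,0,0,-0.1,-1],
    [0,0,0,0,0,-0.1,-1],
    [0,0,0,0,0,-0.1,-1],
  ],
)

```text
time_s: 4.0
ee_pos: [0.5077, 0.1679, 0.1413]
eef_rot: [-3.14, -0.001, 2.668]
force: [-4.1, -1.4, 1.4]
grip_width: 0.0161
grip_force: 8.0
```

jog_arm(
  motion=[
    [0,0,0,0,0,-0.06,-1],
    [0,0,0,0,0,-0.06,-1],
    [0,0,0,0,0,0,-1],
  ],
)

```text
time_s: 4.3
ee_pos: [0.5079, 0.1678, 0.1413]
eef_rot: [-3.141, -0.001, 2.785]
force: [-2.4, -2.7, -0.7]
grip_width: 0.0159
grip_force: 8.0
```

```bash
python3 -c "
from h import *
o=ctrl.get_obs();print(o['moment'],o['force'],o['grip_width'],o['grip_force'])"
```

```text
[-0.63460167  0.52147791  0.00751087] [-2.37940777 -2.73202976 -0.71404622] 0.01592177860550286 8.004538267850876
```

jog_arm(
  motion=[
    [0,0,0,0,0,-0.07,-1],
    [0,0,0,0,0,-0.07,-1],
    [0,0,0,0,0,0,-1],
  ],
)

```text
time_s: 4.6
ee_pos: [0.508, 0.1678, 0.1412]
eef_rot: [-3.141, -0.001, 2.923]
force: [-2.1, -3.1, -1.7]
grip_width: 0.0158
grip_force: 8.0
```

```bash
python3 -c "
from h import *
o=ctrl.get_obs();print(o['moment'],o['force'],o['grip_width'],o['grip_force'])"
```

```text
[-0.79282322  0.44356927 -0.05137403] [-2.05340131 -3.13571255 -1.69265061] 0.015824993908304393 8.000417724251747
```

jog_arm(
  motion=[
    [0,0,0,0,0,-0.05,-1],
    [0,0,0,0,0,-0.05,-1],
    [0,0,0,0,0,0,-1],
  ],
)

```text
time_s: 4.9
ee_pos: [0.5081, 0.1678, 0.1413]
eef_rot: [-3.141, -0.0, 3.022]
force: [-1.6, -3.7, -1.7]
grip_width: 0.016
grip_force: 8.0
```

```bash
python3 -c "
from h import *
o=ctrl.get_obs();print(o['moment'],o['force'],o['grip_width'],o['grip_force'])"
```

```text
[-0.78186018  0.38082866  0.01900359] [-1.5663669  -3.68637239 -1.68029558] 0.016046184856329058 8.004913553595543
```

jog_arm(
  motion=[
    [0,0,0,0,0,-0.04,-1],
    [0,0,0,0,0,-0.04,-1],
    [0,0,0,0,0,0,-1],
  ],
)

```text
time_s: 5.2
ee_pos: [0.5084, 0.1678, 0.1415]
eef_rot: [-3.141, 0.0, 3.101]
force: [-0.9, -4.4, -1.3]
grip_width: 0.0165
grip_force: 8.1
```

```bash
python3 -c "
from h import *
o=ctrl.get_obs();print(o['moment'],o['force'],o['grip_width'],o['grip_force'])"
```

```text
[-0.90194862  0.11559416 -0.07820149] [-0.90772499 -4.37641854 -1.30821288] 0.016490939841693347 8.072937726974487
```

jog_arm(
  motion=[
    [0,0,0,0,0,0.06,-1],
    [0,0,0,0,0,0,-0.6],
    [0,0,0,0,0,0,-0.6],
    [0,0,0,0,0,0,-0.6],
  ],
)

```text
time_s: 5.6
ee_pos: [0.5083, 0.1683, 0.1416]
eef_rot: [3.141, 0.0, 3.044]
force: [-0.2, 0.1, -0.3]
grip_width: 0.0189
grip_force: 0.1
```

```bash
python3 -c "
from h import *
o=ctrl.get_obs();print(o['moment'],o['force'],o['grip_width'],o['grip_force']);snap('b')"
```

```text
[-0.04562319 -0.02048001 -0.01379206] [-0.16662631  0.05244461 -0.34285128] 0.018857175255834892 0.13174482621252537
```

View pics/b.png

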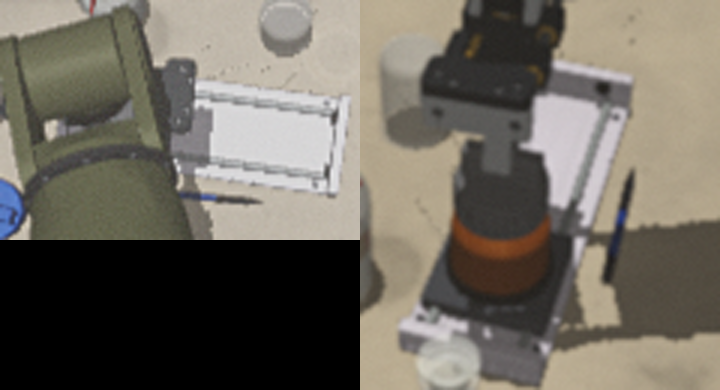

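Gripper is over the bar with the cap still on the jar. I'll check the drop by comparing the cap's lower edge in the side view before and after.

```bash
cat >>h.py <<'E'
def edge(im):
    h=cv2.cvtColor(im,cv2.COLOR_RGB2HSV);m=(h[...,0]<18)&(h[...,1]>150)&(h[...,2]>60)
    c=np.argmax(m[215:310,316:338],axis=0)+215
    return c, 
E
python3 - <<'E'
from h import *
a=cv2.imread("pics/side0.png")[:,:,::-1].copy();b=ctrl.camera("side")
print(edge(a),edge(b))
for n,i in(("a",a),("b",b)): print(i[225:280:2,327].tolist())
E
```

```text
(array([264, 265, 265, 266, 266, 266, 266, 266, 267, 267, 267, 267, 267,
       267, 267, 267, 267, 266, 266, 266, 265, 265]),) (array([267, 268, 269, 269, 269, 270, 270, 270, 270, 270, 270, 270, 270,
       270, 270, 270, 270, 270, 269, 269, 269, 268]),)
[[152, 142, 122], [162, 153, 145], [172, 165, 166], [128, 124, 125], [94, 92, 90], [91, 88, 88], [95, 93, 91], [93, 90, 89], [80, 78, 76], [58, 56, 53], [49, 47, 43], [49, 46, 41], [56, 54, 50], [80, 78, 76], [92, 91, 89], [93, 91, 88], [72, 72, 68], [54, 51, 47], [52, 50, 48], [53, 49, 47], [57, 51, 48], [95, 55, 32], [105, 57, 30], [115, 65, 33], [111, 63, 33], [96, 55, 31], [62, 41, 28], [56, 37, 26]]
[[44, 45, 42], [87, 87, 87], [90, 91, 88], [92, 91, 89], [88, 87, 87], [93, 92, 90], [88, 88, 86], [92, 90, 89], [90, 90, 87], [92, 90, 89], [92, 91, 89], [87, 86, 84], [61, 58, 56], [56, 54, 52], [57, 55, 53], [55, 54, 51], [57, 56, 52], [55, 54, 53], [57, 55, 53], [59, 57, 55], [58, 57, 54], [57, 56, 53], [69, 58, 52], [132, 74, 36], [129, 71, 36], [111, 63, 35], [70, 45, 32], [68, 45, 33]]
```

The edge fell about 3 px, which matches a 10 mm drop, so the cap is in the thread. I'll follow it down, clamp and screw clockwise, descending as it turns.

jog_arm(
  motion=[
    [0,0,0.005,0,0,0,-0.6],
    [0,0,0.005,0,0,0,-0.6],
    [0,0,0,0,0,0,-1],
    [0,0,0,0,0,0,-1],
    [0,0,0,0,0,0,-1],
  ],
  squeeze=15,
)

```text
time_s: 6.25
ee_pos: [0.5078, 0.1677, 0.131]
eef_rot: [-3.141, -0.001, 3.044]
force: [-1.2, -4.5, -3.5]
grip_width: 0.0159
grip_force: 14.9
```

jog_arm(
  motion=[
    [0,0,0.0004,0,0,0.1,-1],
    [0,0,0.0004,0,0,0.1,-1],
    [0,0,0.0004,0,0,0.1,-1],
    [0,0,0.0004,0,0,0.1,-1],
    [0,0,0.0004,0,0,0.1,-1],
  ],
)

```text
time_s: 6.75
ee_pos: [0.5084, 0.168, 0.1296]
eef_rot: [3.141, 0.001, 2.54]
force: [0.0, -3.6, -2.0]
grip_width: 0.0158
grip_force: 14.9
```

```bash
python3 -c "
from h import *
o=ctrl.get_obs();print(o['moment'],o['force'],o['grip_width'],o['grip_force'])"
```

```text
[-0.69553494 -0.09331447  0.03131413] [ 0.01461609 -3.56766729 -2.01675227] 0.01579607924123698 14.929750710725784
```

jog_arm(
  motion=[
    [0,0,0.0004,0,0,0.1,-1],
    [0,0,0.0004,0,0,0.1,-1],
    [0,0,0.0004,0,0,0.1,-1],
    [0,0,0.0004,0,0,0.1,-1],
    [0,0,0.0004,0,0,0.1,-1],
  ],
)

```text
time_s: 7.25
ee_pos: [0.5088, 0.1682, 0.1278]
eef_rot: [3.14, 0.0, 2.04]
force: [2.2, -1.6, -0.9]
grip_width: 0.0159
grip_force: 15.0
```

jog_arm(
  motion=[
    [0,0,0.0004,0,0,0.08,-1],
    [0,0,0.0004,0,0,0.08,-1],
    [0,0,0.0003,0,0,0.06,-1],
    [0,0,0,0,0,0,-1],
  ],
)

```text
time_s: 7.65
ee_pos: [0.5087, 0.1681, 0.1267]
eef_rot: [3.14, 0.0, 1.823]
force: [1.1, -2.4, -0.1]
grip_width: 0.0159
grip_force: 15.0
```

```bash
python3 -c "
from h import *
o=ctrl.get_obs();print(o['moment'],o['force'],o['grip_width'],o['grip_force'])"
```

```text
[-0.67789934 -0.27064538  0.04178919] [ 1.09254467 -2.36697246 -0.09637931] 0.015910253271261346 14.997810423374176
```

jog_arm(
  motion=[
    [0,0,0.0002,0,0,0.05,-1],
    [0,0,0.0002,0,0,0.05,-1],
    [0,0,0,0,0,0,-1],
  ],
)

```text
time_s: 7.95
ee_pos: [0.5084, 0.168, 0.1262]
eef_rot: [3.141, 0.0, 1.725]
force: [0.2, -3.3, 0.5]
grip_width: 0.0167
grip_force: 15.0
```

```bash
python3 -c "
from h import *
o=ctrl.get_obs();print(o['moment'],o['force'],o['grip_width'],o['grip_force'])"
```

```text
[-0.8993409  -0.04477677  0.14846838] [ 0.22721676 -3.3440006   0.53767942] 0.016696753009328522 15.009551793336868
```

The stop is beginning to show (width and moment both rising). I'll firm up the grip and tighten further to be sure.

jog_arm(
  motion=[
    [0,0,0,0,0,0,-1],
    [0,0,0,0,0,0,-1],
    [0,0,0,0,0,0.05,-1],
    [0,0,0,0,0,0.05,-1],
    [0,0,0,0,0,0,-1],
  ],
  squeeze=35,
)

```text
time_s: 8.45
ee_pos: [0.5085, 0.1679, 0.1261]
eef_rot: [3.141, 0.001, 1.624]
force: [3.1, -5.2, 1.1]
grip_width: 0.016
grip_force: 36.5
```

```bash
python3 -c "
from h import *
o=ctrl.get_obs();print(o['moment'],o['force'],o['grip_width'],o['grip_force'],o['eef_rot'],o['ee_pos'])"
```

```text
[-1.13558088 -0.38293386  0.81384558] [ 3.11874482 -5.17928626  1.1354592 ] 0.016013963919578933 36.47249976871535 [3.14068465e+00 5.02654666e-04 1.62430637e+00] [0.50854559 0.16792595 0.12613379]
```

Firm stop: 0.8 N·m with the bar clamped square. Now I slide toward slide −y, about (−0.156, −0.988) in world.

jog_arm(
  motion=[
    [-0.005,-0.001,0,0,0,0,-1],
    [-0.01,-0.002,0,0,0,0,-1],
    [-0.015,-0.003,0,0,0,0,-1],
    [-0.01,-0.002,0,0,0,0,-1],
    [0,0,0,0,0,0,-1],
  ],
  squeeze=25,
)

```text
time_s: 8.95
ee_pos: [0.5022, 0.1262, 0.126]
eef_rot: [-3.141, 0.001, 1.623]
force: [1.0, -2.3, -1.9]
grip_width: 0.0163
grip_force: 25.0
```

```bash
python3 -c "
from h import *
o=ctrl.get_obs();print(o['moment'],o['force'],o['grip_width'],o['grip_force'],o['eef_rot'],o['ee_pos'])"
```

```text
[-0.7014631  -0.22307008  0.32825964] [ 0.9759677  -2.32404232 -1.85650752] 0.01629815909932747 24.981776461936533 [-3.14127173e+00  6.84011422e-04  1.62277035e+00] [0.5021516  0.12618293 0.12596042]
```

jog_arm(
  motion=[
    [-0.015,-0.0032,0,0,0,0,-1],
    [-0.02,-0.0043,0,0,0,0,-1],
    [-0.02,-0.0043,0,0,0,0,-1],
    [-0.015,-0.0032,0,0,0,0,-1],
    [0,0,0,0,0,0,-1],
  ],
)

```text
time_s: 9.45
ee_pos: [0.4912, 0.0554, 0.1261]
eef_rot: [3.141, 0.001, 1.623]
force: [2.3, -3.1, -1.6]
grip_width: 0.0164
grip_force: 25.1
```

jog_arm(
  motion=[
    [-0.01,-0.0021,0,0,0,0,-1],
    [-0.01,-0.0021,0,0,0,0,-1],
    [-0.01,-0.0021,0,0,0,0,-1],
    [-0.005,-0.001,0,0,0,0,-1],
    [0,0,0,0,0,0,-1],
  ],
)

```text
time_s: 9.95
ee_pos: [0.4856, 0.0208, 0.126]
eef_rot: [3.142, 0.001, 1.623]
force: [2.7, -2.9, -0.9]
grip_width: 0.0165
grip_force: 25.1
```

```bash
python3 -c "
from h import *
o=ctrl.get_obs();print(o['moment'],o['force'],o['grip_width'],o['grip_force'],o['eef_rot'],o['ee_pos'])"
```

```text
[-0.64890287 -0.63873078  0.38890844] [ 2.7361671  -2.90720399 -0.89390523] 0.016514133964023882 25.053543417016044 [3.14158658e+00 6.58436616e-04 1.62309326e+00] [0.48560939 0.02080911 0.12602837]
```

jog_arm(
  motion=[
    [-0.004,-0.0008,0,0,0,0,-1],
    [-0.004,-0.0008,0,0,0,0,-1],
    [-0.002,-0.0004,0,0,0,0,-1],
    [0,0,0,0,0,0,-1],
  ],
)

```text
time_s: 10.35
ee_pos: [0.4841, 0.0113, 0.126]
eef_rot: [-3.142, 0.0, 1.624]
force: [2.4, 0.2, -0.5]
grip_width: 0.0163
grip_force: 25.1
```

jog_arm(
  motion=[
    [-0.002,-0.0004,0,0,0,0,-1],
    [0,0,0,0,0,0,-1],
  ],
)

```text
time_s: 10.55
ee_pos: [0.4838, 0.0094, 0.126]
eef_rot: [-3.142, 0.0, 1.624]
force: [2.6, 1.5, 0.2]
grip_width: 0.0163
grip_force: 25.1
```

jog_arm(
  motion=[
    [-0.002,-0.0004,0,0,0,0,-1],
    [0,0,0,0,0,0,-1],
  ],
)

```text
time_s: 10.75
ee_pos: [0.4835, 0.0074, 0.1259]
eef_rot: [-3.141, 0.0, 1.624]
force: [1.9, 1.6, 0.7]
grip_width: 0.0167
grip_force: 25.1
```

jog_arm(
  motion=[
    [-0.003,-0.0006,0,0,0,0,-1],
    [0,0,0,0,0,0,-1],
  ],
)

```text
time_s: 10.95
ee_pos: [0.4833, 0.0054, 0.1259]
eef_rot: [3.141, -0.002, 1.624]
force: [4.8, 9.9, -2.4]
grip_width: 0.0162
grip_force: 25.0
```

jog_arm(
  motion=[
    [-0.003,-0.0006,0,0,0,0,-1],
    [0,0,0,0,0,0,-1],
  ],
)

```text
time_s: 11.15
ee_pos: [0.4836, 0.0036, 0.126]
eef_rot: [3.139, -0.004, 1.624]
force: [11.2, 21.7, -4.2]
grip_width: 0.0166
grip_force: 24.9
```

```bash
python3 -c "
from h import *
snap('c')"
```

```text
(no output)
```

View pics/c.png

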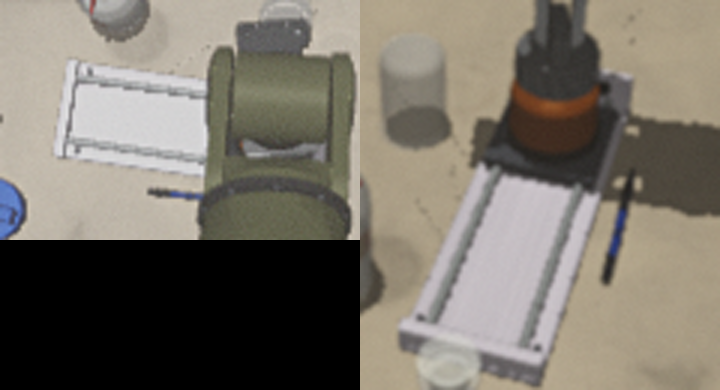

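The carriage is at the tall plate in the side view (plate at about (618,90), jar in front of it), pressed home with about 22 N. Now I release and rise.

jog_arm(
  motion=[
    [0,0,0,0,0,0,-0.4],
    [0,0,0,0,0,0,-0.2],
    [0,0,0,0,0,0,-0.2],
    [0,0,0,0,0,0,-0.2],
    [0,0,0,0,0,0,-0.2],
  ],
)

```text
time_s: 11.75
ee_pos: [0.4826, 0.0013, 0.1259]
eef_rot: [-3.141, 0.0, 1.623]
force: [-0.1, -0.4, -0.0]
grip_width: 0.0374
grip_force: 0.0
```

jog_arm(
  motion=[
    [0,0,-0.01,0,0,0,-0.2],
    [0,0,-0.025,0,0,0,-0.2],
    [0,0,-0.04,0,0,0,-0.2],
    [0,0,-0.04,0,0,0,-0.2],
    [0,0,-0.03,0,0,0,-0.2],
  ],
)

```text
time_s: 12.25
ee_pos: [0.4827, 0.0014, 0.2743]
eef_rot: [3.139, 0.0, 1.624]
force: [-0.2, -0.0, 0.5]
grip_width: 0.0372
grip_force: 0.0
```

jog_arm(
  motion=[
    [0.04,-0.02,0,0,0,0,-0.2],
    [0.04,-0.02,0,0,0,0,-0.2],
    [0.04,-0.02,0,0,0,0,-0.2],
    [0.04,-0.02,0,0,0,0,-0.2],
    [0.04,-0.02,0,0,0,0,-0.2],
  ],
)

```text
time_s: 12.75
ee_pos: [0.371, 0.1971, 0.2719]
eef_rot: [3.141, -0.0, 1.623]
force: [0.7, 0.5, -1.3]
grip_width: 0.0377
grip_force: 0.0
```

```bash
python3 -c "
from h import *
snap('d',sb=(290,160,400,290))"
```

```text
(no output)
```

View pics/d.png

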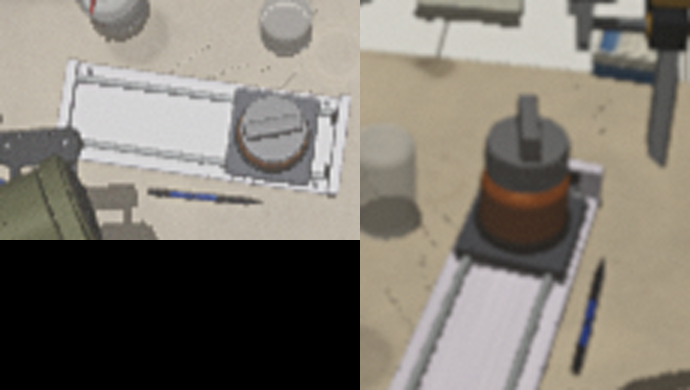

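The jar stands against the goal end with the cap on and nothing else disturbed. I'll make one numeric check of travel and cap height.

```bash
python3 - <<'E'
from h import *
np.set_printoptions(precision=4,suppress=True)
t0=cv2.imread("pics/top0.png");s0=cv2.imread("pics/side0.png")
t1=ctrl.camera("top")[:,:,::-1].copy();s1=ctrl.camera("side")[:,:,::-1].copy()
def carr(im,x0,x1):   # dark grey carriage: leading (right) edge, sub-pixel-ish
    g=cv2.cvtColor(im,cv2.COLOR_BGR2GRAY).astype(float)
    out=[]
    for r in range(x0[1],x0[1]+10):
        row=g[r,x0[0]:x1]; d=np.diff(row);k=np.argmax(d[:]);out.append(x0[0]+k+.5)
    return np.array(out)
a=carr(t0,(279,196),294);b=carr(t1,(328,203),340);print(a,b)
pa=pl("top",(np.median(a),200.5),.026);pb=pl("top",(np.median(b),207.5),.026)
u=np.array([-.156,-.988,0]);print("travel",(pb-pa)@u)
def amber(im):
    h=cv2.cvtColor(im,cv2.COLOR_BGR2HSV);m=((h[...,0]<18)&(h[...,1]>110)&(h[...,2]>35)).astype(np.uint8)
    m[:170]=0;m[300:]=0;m[:,:300]=0;m[:,:][:,370:]=0
    n,l,s,c=cv2.connectedComponentsWithStats(m);k=1+np.argmax(s[1:,4]);ys=np.argmax(l==k,axis=0);x=int(c[k][0]);col=np.where(l[:,x]==k)[0]
    return s[k],c[k],col[0],col[-1]
for i in(s0,s1):
    S=amber(i);print(S)
    for z in(.095,.090,.085): print(z,pl("side",(S[1][0],S[2]),z))
E
```

```text
[288.5 288.5 288.5 288.5 287.5 287.5 287.5 287.5 287.5 287.5] [335.5 335.5 334.5 334.5 334.5 334.5 334.5 334.5 334.5 334.5]
travel 0.15880032646887945
(array([311, 259,  32,  29, 660], dtype=int32), array([325.9561, 274.1727]), np.int64(266), np.int64(287))
0.095 [0.5061 0.1902 0.095 ]
0.09 [0.5066 0.1856 0.09  ]
0.085 [0.5072 0.181  0.085 ]
(array([331, 217,  29,  23, 419], dtype=int32), array([344.4105, 229.6683]), np.int64(224), np.int64(239))
0.095 [0.4802 0.0464 0.095 ]
0.09 [0.4805 0.0407 0.09  ]
0.085 [0.4809 0.035  0.085 ]
```

```bash
python3 -c "
from station import ctrl
print(ctrl.hand_in())"
```

```text
the job is handed in; nothing more can be done
None
```

I turned the cap back until it dropped into its thread, screwed it down to the firm stop, slid the jar home (measured travel about 159 of 160 mm), let go, and handed the job in at about 13 s; the verdict was not shown.

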